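# Stop the reflow oven and open its drawer

## Robot

A 7-joint arm with a two-finger parallel gripper is mounted at the origin on the work surface. World frame = base frame: x ahead of the robot, y to its left, z up, the work surface at z = 0. Lengths are in m, angles in rad, forces in N, time in s.
With the tool pointing down it reaches from about 0.4 to 0.85 m from the base axis. Payload 10.4 kg.
Tool frame: the origin (TCP) lies midway between the tips of the shut fingers; the grasp point (between the pads) lies 19 mm behind it; z points along the fingers, y is the line along which they close (so a half turn about z gives the same grasp; the last joint's range is limited). The gripper opens to 87 mm and grips with 3 to 60 N. Pads are 19 mm wide; open, the fingers measure 117 mm over their backs; the gripper's body (75 mm by 190 mm) begins 51 mm behind the grasp point.
Start: joints at [-0.023, 0.332, -0.065, 1.46, 0.022, 1.35, -0.088], TCP at [0.625, 0, 0.223] pointing down, gripper open.
Joint ranges: [-2.6, 2.6], [-0.5, 2.12], [-1.47, 1.34], [0.16, 2.42], [-1.27, 4.41], [0.06, 2.06], [-2.6, 2.6]. Speed limits (rad/s): [2.22, 2.22, 2.79, 2.79, 3.14, 3.14, 3.14].

## Interface

Orientations are given as [roll, pitch, yaw] about the fixed x, y, z axes, in that order (R = Rz(yaw) Ry(pitch) Rx(roll)).
In Python, from workcell import r gives the robot as it stands. The module is installed in compiled form; this text tells all that it offers.
- The arm moves only by the tool carry_out, never from a script. Its argument "steps" is text: rows parted by semicolons, each of 6 numbers parted by spaces: the shift along the tool's x, y, z in cm, then the turn, a rotation vector about the tool's x, y, z in degrees. In form: dx dy dz ax ay az; .... A call has exactly 5 rows; each row is the pose to reach, as a shift and turn from the pose commanded when the call began, along the tool's axes at that moment; what a row does not reach only later rows make up. A row lasts 1/8 s, in which the tool goes at most 62.5 mm and 10.7 degrees, less where a joint would pass 70% of its speed; a pose out of reach is approached as far as the arm can. A call with a gripper value outside its range is refused whole. "grip" is the closure, from 0 (fully open) to 1 (shut), set as the call begins (left out, the last holds). The fingers move at their own pace and stop on an object; "squeeze" is the grip in N (left out, the last holds). Time passes only in rows, so rows that repeat a pose let the fingers close, or fill a call up. It gives the time, the measured TCP pose, the force, the opening and the grip force at its end, in the units of the state.
- r.observe(): the state, without advancing time (a new reading comes with each control period).
- r.read_camera(name): name is "scene" or "side" or "wrist"; returns a dict with "color" (480x640x3 uint8, red, green, blue), "camera_matrix" (3x3 intrinsics, pixels), "dist_coeffs" ([k1, k2, p1, p2, k3] as OpenCV has them; the pictures are not rectified), "R" (3x3) and "t" (3): a world point X has camera coordinates R X + t. Camera axes: x right, y down, z forward; pixel columns grow to the right and rows downward; lengths in m; the calibration is good to about 2 mm. A picture is of the moment at which its call begins. There is no depth.
- r.sign_off(): hands the job in; it is judged then, once.
The state is a dict: "time_s": time; "q": joint angles; "dq": joint speeds; "tau": joint torques, N m; "eef_pos": TCP position; "ee_rot": TCP orientation; "contact_force": force on the tool from outside, world axes, zero at the start; "moment": the same for the moment, N m; "opening": opening from 0.0 (shut) to 1.0 (fully open); "gripper_force": force on a finger pad.
Only numpy, scipy, OpenCV 4.12 (cv2) and the standard library are available. Lean on these libraries where they do the work, as an engineer would, in place of code of your own. Each camera call takes 0.05 s, during which the arm holds its last target. There are 200 camera calls.

## Task

The circuit board in the bench reflow oven is done: press the large round key right down and let it spring back, then do the same with the long bar key, leaving the small square key alone. Then pull the oven's drawer all the way open by its handle and let go, gently enough that the board stays in its place on the tray, and leave the other things on the bench where they are.

Things in the scene. Friction and masses are not known exactly. Their poses are not given: they have to be found in the camera images.
- oven: Drawer-type reflow oven, grey sheet metal with a white drawer front, 300 wide (y) x 300 deep (x) x 150 mm high, fixed to the bench. Origin on the bench surface, directly below the middle of the closed drawer's front face (the white plane at the oven's front); x points into the oven, y to the oven's left as the robot sees it, z up. Its top face is 150 mm above the bench, its body runs from x = 0 to x = 300 mm.
- drawer (a joint): How far the drawer is out, in m: 0 shut (as at the start), 0.13 fully out at its stop. It slides level along the oven's -x and stays where it is left; it takes about 3 to 5 N to move slowly.
- drawer_handle (a point): Middle of the drawer's handle: a straight level steel bar, 12 mm thick, 142 mm long along the oven's y, on two 10 mm posts 57 mm either side of the middle. The bar's axis stands 45 mm out from the drawer's front face (39 mm clear gap behind the bar, open from above between the posts) and 125 mm above the bench, 25 mm below the oven's top. The point moves with the drawer.
- round_key_top (a point): All three keys are the same white plastic on thin grey bezels, in one row on the black strip of the oven's top, 66 mm apart (centre to centre), 55 mm behind the drawer's front face; their order differs from run to run. The large round key, 30 mm across; the point is the middle of its top, 12 mm above the oven's top when up.
- round_key (a joint): Travel of the large round key (0 up, 0.006 m fully down, grows as it is pressed; springs back up; about 1.2 N to start it, 4 N to bottom it; it counts as pressed when it is nearly or fully down, beyond 0.004, for a twentieth of a second)
- bar_key_top (a point): The long bar key, 46 mm along the row by 16 mm; the point is the middle of its top, 12 mm above the oven's top when up.
- bar_key (a joint): Travel of the long bar key (0 up, 0.006 m fully down, grows as it is pressed; springs back up; about 1.2 N to start it, 4 N to bottom it; it counts as pressed when it is nearly or fully down, beyond 0.004, for a twentieth of a second)
- square_key_top (a point): The small square key (start), 18 x 18 mm, not to be pressed; the point is the middle of its top, 12 mm above the oven's top when up.
- square_key (a joint): Travel of the small square key (0 up, 0.006 m fully down; springs back up).
- board: Dark green circuit board, 70 x 90 x 4 mm with parts up to 14 mm high, about 60 g, lying loose on the tray inside the drawer, hidden until the drawer opens. Origin at the centre of its underside.
- tray_spot (a point): Point on the tray's floor where the board belongs, 80 mm behind the drawer's front face and 60 mm above the bench; moves with the drawer. The board starts within 12 mm of it.
- spool: Bystander: steel-grey solder spool standing upright, 54 mm across, 52 mm high. Origin at the centre of its underside.
- multimeter: Bystander: black hand multimeter lying face up, 140 x 75 x 40 mm. Origin at the centre of its underside.
- jar: Bystander: amber glass screw jar with a steel lid, 56 mm across, 75 mm high. Origin at the centre of its underside.

How it is judged:
By the outcome, as a careful person would: the job done as asked, in the order asked, and still so for the second after the job is handed in, with the robot touching nothing.
It also fails if it takes over 45 s, if anything falls off the work surface, if the arm or the gripper's body presses on something with over 40 N, if the wrist force passes 120 N, or if a joint passes its speed limit or range.

## Working session

There is one attempt and no reset: what is moved stays moved. The work goes in short steps, Python scripts to look and compute and a tool call to move; the robot and the scene stay as the last step left them, time stands still between calls to the robot, and variables do not carry over. Pictures are saved under pics/ and viewed, at most 10 in all, crops included, and the job is handed in when it is done.

Besides the shell and the picture viewer there is one more tool, called as name(argument=value, ...), one argument or row to a line, values as JSON. carry_out: Moves the arm, as the interface text tells. Its arguments: {"type":"object","properties":{"steps":{"type":"string"},"grip":{"type":"number"},"squeeze":{"type":"number"}},"required":["steps"]}

```bash
mkdir -p pics
cat > h.py <<'E'
import numpy as np, cv2
from workcell import r
def snap(n,f):
    c=r.read_camera(n); cv2.imwrite(f'pics/{f}.png',c['color'][:,:,::-1]); np.savez(f'{f}.npz',**{k:c[k] for k in('camera_matrix','dist_coeffs','R','t')}); return c
def ray(f,uv):
    c=np.load(f'{f}.npz'); p=cv2.undistortPoints(np.array([[uv]],float),c['camera_matrix'],c['dist_coeffs'])[0,0]
    return -c['R'].T@c['t'], c['R'].T@np.array([*p,1.])
def onz(f,uv,z):
    o,d=ray(f,uv); return o+d*(z-o[2])/d[2]
def proj(f,X):
    c=np.load(f'{f}.npz'); return cv2.projectPoints(np.array(X,float).reshape(-1,1,3),cv2.Rodrigues(c['R'])[0],c['t'],c['camera_matrix'],c['dist_coeffs'])[0][:,0]
E
python3 - <<'E'
from h import *
import cv2
a=snap('scene','scene0');b=snap('side','side0');c=snap('wrist','wrist0')
o=r.observe();print(o['eef_pos'],o['ee_rot'],o['contact_force'],o['time_s'])
for n in('scene0','side0','wrist0'):
    z=np.load(n+'.npz');print(n,-z['R'].T@z['t'])
E
```

```text
[6.24700682e-01 1.38577663e-05 2.21947263e-01] [-3.14051530e+00  3.61847110e-05  1.57080604e+00] [ 1.20886264 -0.18007644  0.07672216] 0.15
scene0 [1.78600239 0.05068984 0.94545143]
side0 [0.06597849 0.68609179 1.1636652 ]
wrist0 [0.62449005 0.07696433 0.38538195]
```

View pics/scene0.png

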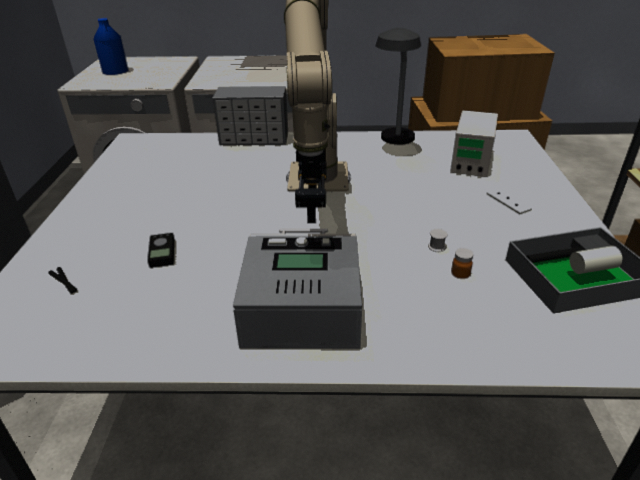

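View pics/wrist0.png

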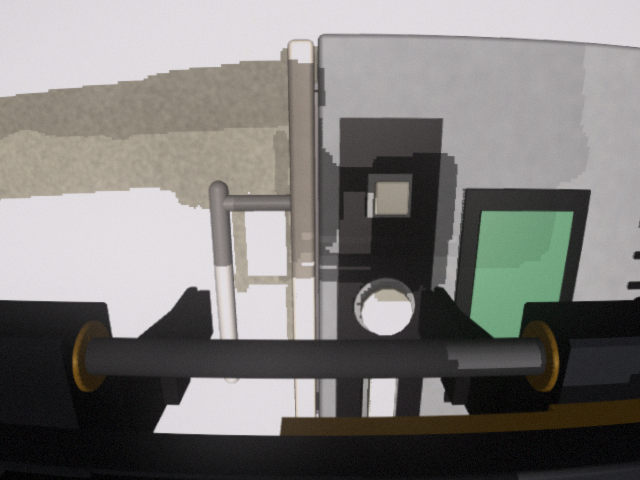

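The wrist view shows the square key at (393,198), the round key at (386,307) in the middle and the bar key at about (383,395). The handle bar runs from (219,188) to (232,380).

```bash
python3 - <<'E'
from h import *
w='wrist0'
s=onz(w,(393,198),.162);ro=onz(w,(386,305),.162)
h1=onz(w,(219,186),.125);h2=onz(w,(232,380),.125)
c1=onz(w,(320,37),.150)
print(s,ro,np.linalg.norm(s-ro),h1,h2,np.linalg.norm(h1-h2),c1)
d=(s-ro)[:2];print('yaw from keys',np.degrees(np.arctan2(-d[0],d[1])), 'handle',np.degrees(np.arctan2(-(h1-h2)[0],(h1-h2)[1])))
# body corners seen in scene: back top corners
sc='scene0'
k=[onz(sc,p,.162) for p in((277,241),(302,241),(325,241))];print(k)
print([onz(sc,p,.150) for p in((248,236),(354,236),(238,305),(360,307))])
E
python3 - <<'E'
import cv2
im=cv2.imread('pics/scene0.png')[220:350,220:380];cv2.imwrite('pics/sc_crop.png',cv2.resize(im,None,fx=4.5,fy=4.5,interpolation=cv2.INTER_CUBIC))
E
```

```text
[0.66575273 0.03663084 0.162     ] [ 0.66501911 -0.02509695  0.162     ] 0.0617321527370441 [0.56540204 0.03733277 0.125     ] [ 0.5655328  -0.10062399  0.125     ] 0.1379568210410649 [0.62687511 0.11841393 0.15      ]
yaw from keys -0.6809185807193122 handle 0.05430886870532196
[array([ 0.66700107, -0.0962619 ,  0.162     ]), array([ 0.667176 , -0.0288208,  0.162    ]), array([0.66733424, 0.03300154, 0.162     ])]
[array([ 0.62541761, -0.18150177,  0.15      ]), array([0.62637288, 0.11242671, 0.15      ]), array([ 0.90842932, -0.16655249,  0.15      ]), array([0.9139001, 0.1154013, 0.15     ])]
```

View pics/sc_crop.png

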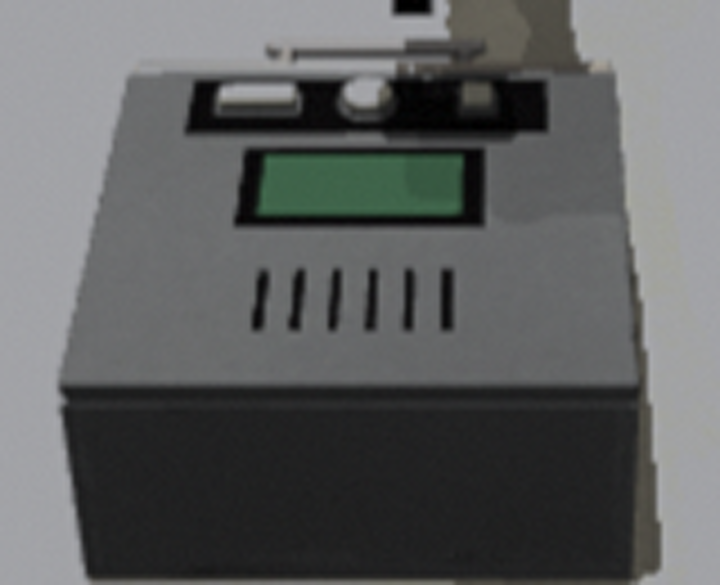

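The crop shows, from left to right, bar, round and square keys, so bar is at -y, and the oven is nearly square to the world frame. Round key is at about (0.666, -0.028) and the handle middle at about (0.5655, -0.0315). I'll go above the round key with the fingers shut.

carry_out(
  steps="-1 1.5 0 0 0 0; -2 3 0 0 0 0; -2.8 4.1 1 0 0 0; -2.8 4.1 3 0 0 0; -2.8 4.1 3 0 0 0",
  grip=1,
  squeeze=10,
)

```text
time_s: 0.78
eef_pos: [0.6648, -0.028, 0.19]
ee_rot: [-3.137, -0.0, 1.571]
contact_force: [0.1, -1.3, 1.0]
opening: 0.517
gripper_force: 0.0
```

Run:
```python
from h import *
c=snap('wrist','w1');o=r.observe();print(o['eef_pos'],o['opening'],o['contact_force'])
print(proj('w1',[o['eef_pos']]))
```

```text
[ 0.66543078 -0.02784987  0.19154285] 0.47065722438210594 [ 0.46441264  0.0167968  -0.2109666 ]
[[316.79773231 311.23504974]]
```

View pics/w1.png

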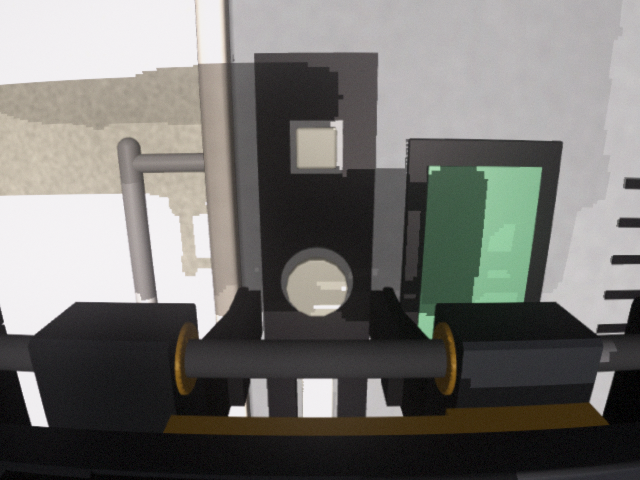

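The close view shows the round key centred at (317,288) and the square key at (317,149), while the fingers are still closing.

Run:
```python
from h import *
s=onz('w1',(317,148),.162);o=onz('w1',(317,289),.162);print(s,o,s-o)
print(onz('w1',(128,142),.125),onz('w1',(223,30),.15))
```

```text
[0.66538951 0.03658133 0.162     ] [ 0.66555007 -0.03008347  0.162     ] [-0.00016055  0.06666479  0.        ]
[0.56444564 0.0382364  0.125     ] [0.62344766 0.08822019 0.15      ]
```

carry_out(
  steps="0 0 0 0 0 0; 0 0 0 0 0 0; 0 0 0 0 0 0; 0 0 0 0 0 0; 0 0 0 0 0 0",
)

```text
time_s: 1.45
eef_pos: [0.666, -0.028, 0.1926]
ee_rot: [3.141, 0.0, 1.571]
contact_force: [-0.2, 0.2, 0.4]
opening: 0.009
gripper_force: 0.0
```

carry_out(
  steps="-0.2 0 2 0 0 0; -0.2 0 2.9 0 0 0; -0.2 0 3.4 0 0 0; -0.2 0 3.7 0 0 0; -0.2 0 3.7 0 0 0",
)

```text
time_s: 2.08
eef_pos: [0.6658, -0.0302, 0.1565]
ee_rot: [-3.142, 0.0, 1.571]
contact_force: [-6.1, -0.4, 7.4]
opening: 0.002
gripper_force: 3.8
```

carry_out(
  steps="0 0 0.1 0 0 0; 0 0 0.1 0 0 0; 0 0 -1 0 0 0; 0 0 -3 0 0 0; 0 0 -3 0 0 0",
)

```text
time_s: 2.7
eef_pos: [0.6673, -0.0298, 0.1881]
ee_rot: [3.137, -0.0, 1.571]
contact_force: [0.4, 1.0, -0.0]
opening: 0.006
gripper_force: 0.0
```

carry_out(
  steps="-3 0 0 0 0 0; -6.6 0 0 0 0 0; -6.6 0 0 0 0 0; -6.6 0 0.5 0 0 0; -6.6 0 0.5 0 0 0",
)

```text
time_s: 3.32
eef_pos: [0.6658, -0.0944, 0.1797]
ee_rot: [-3.141, -0.001, 1.573]
contact_force: [0.2, 0.1, 0.4]
opening: 0.005
gripper_force: 0.0
```

Run:
```python
from h import *
c=snap('wrist','w2');o=r.observe();print(o['eef_pos'],o['contact_force'])
```

```text
[ 0.66596965 -0.09456081  0.18010255] [ 0.3186626  -0.51906957  0.07249491]
```

View pics/w2.png

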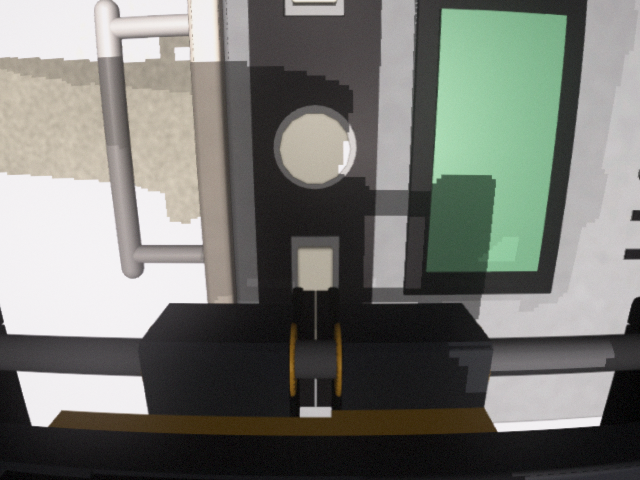

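The shut fingers are over the bar key, whose top spans rows of about 248 to 415 around column 316, and the round key at (315,148) has sprung back. I'll press the bar now.

carry_out(
  steps="0 0 1.4 0 0 0; 0 0 2 0 0 0; 0 0 2.4 0 0 0; 0 0 2.5 0 0 0; 0 0 2.5 0 0 0",
)

```text
time_s: 4.0
eef_pos: [0.6657, -0.0955, 0.1565]
ee_rot: [-3.141, -0.001, 1.571]
contact_force: [-5.8, 2.5, 8.5]
opening: 0.008
gripper_force: 4.3
```

carry_out(
  steps="0 0 0.1 0 0 0; 0 0 0.1 0 0 0; 0 0 -1 0 0 0; 0 0 -4 0 0 0; 0 0 -5 0 0 0",
)

```text
time_s: 4.62
eef_pos: [0.6669, -0.0963, 0.2075]
ee_rot: [3.139, 0.0, 1.571]
contact_force: [-0.9, 0.4, -0.6]
opening: 0.002
gripper_force: 0.0
```

carry_out(
  steps="3 -3 0 0 0 0; 6.4 -7 0 0 0 0; 6.4 -10 0 0 0 0; 6.4 -10 0 0 0 0; 6.4 -10 0 0 0 0",
  grip=0.59,
)

```text
time_s: 5.25
eef_pos: [0.5664, -0.0323, 0.2054]
ee_rot: [3.141, 0.0, 1.57]
contact_force: [-0.5, 0.1, -1.0]
opening: 0.397
gripper_force: 0.0
```

Run:
```python
from h import *
c=snap('wrist','w3');o=r.observe();print(o['eef_pos'],o['opening'],o['contact_force'])
```

```text
[ 0.56655655 -0.03228048  0.20529172] 0.4038778311729913 [0.90418968 0.21304434 0.07087755]
```

View pics/w3.png

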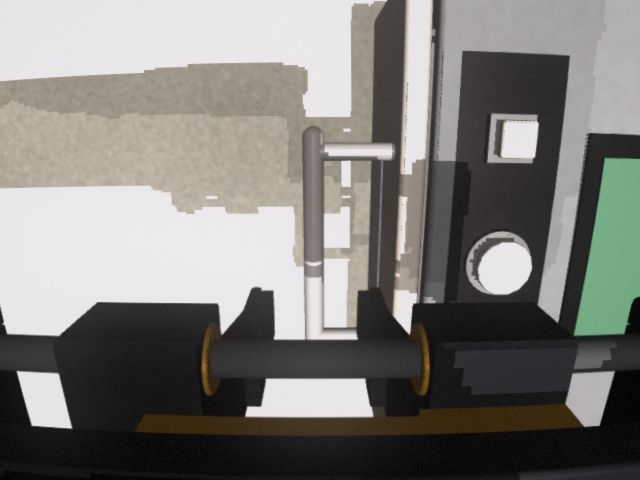

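The handle bar at column 313 lies midway between the fingertips at 262 and 368, with the drawer front clear to the right. I'll go down onto it.

carry_out(
  steps="0 -0.1 4 0 0 0; 0 -0.1 7 0 0 0; 0 -0.1 8.6 0 0 0; 0 -0.1 9.6 0 0 0; 0 -0.1 9.6 0 0 0",
)

```text
time_s: 5.92
eef_pos: [0.5652, -0.032, 0.1095]
ee_rot: [-3.141, -0.0, 1.571]
contact_force: [1.1, 1.0, -0.4]
opening: 0.41
gripper_force: 0.0
```

carry_out(
  steps="0 0 0 0 0 0; 0 0 0 0 0 0; 0 0 0 0 0 0; 0 0 0 0 0 0; 0 0 0 0 0 0",
  grip=1,
  squeeze=20,
)

```text
time_s: 6.55
eef_pos: [0.5653, -0.032, 0.11]
ee_rot: [3.141, -0.0, 1.571]
contact_force: [-0.5, 0.1, 2.8]
opening: 0.126
gripper_force: 20.0
```

carry_out(
  steps="0 -0.1 0 0 0 0; 0 -0.3 0 0 0 0; 0 -0.6 0 0 0 0; 0 -1 0 0 0 0; 0 -1.4 0 0 0 0",
)

```text
time_s: 7.18
eef_pos: [0.5511, -0.032, 0.11]
ee_rot: [3.141, 0.0, 1.571]
contact_force: [2.7, -0.6, 5.3]
opening: 0.128
gripper_force: 20.0
```

carry_out(
  steps="0 -0.5 0 0 0 0; 0 -1 0 0 0 0; 0 -1.5 0 0 0 0; 0 -2 0 0 0 0; 0 -2.5 0 0 0 0",
)

```text
time_s: 7.8
eef_pos: [0.5261, -0.0322, 0.11]
ee_rot: [3.141, 0.0, 1.571]
contact_force: [1.9, -0.6, 5.6]
opening: 0.125
gripper_force: 20.0
```

carry_out(
  steps="0 -0.5 0 0 0 0; 0 -1 0 0 0 0; 0 -1.5 0 0 0 0; 0 -2 0 0 0 0; 0 -2.5 0 0 0 0",
)

```text
time_s: 8.43
eef_pos: [0.5011, -0.0323, 0.1099]
ee_rot: [3.141, 0.0, 1.571]
contact_force: [2.6, -1.6, 4.6]
opening: 0.127
gripper_force: 20.0
```

carry_out(
  steps="0 -0.5 0 0 0 0; 0 -1 0 0 0 0; 0 -1.5 0 0 0 0; 0 -2 0 0 0 0; 0 -2.5 0 0 0 0",
)

```text
time_s: 9.05
eef_pos: [0.4761, -0.0324, 0.1099]
ee_rot: [3.14, 0.0, 1.571]
contact_force: [3.0, -0.9, 5.9]
opening: 0.13
gripper_force: 20.0
```

carry_out(
  steps="0 -0.5 0 0 0 0; 0 -1 0 0 0 0; 0 -1.4 0 0 0 0; 0 -1.8 0 0 0 0; 0 -2.1 0 0 0 0",
)

```text
time_s: 9.68
eef_pos: [0.455, -0.0324, 0.1099]
ee_rot: [3.141, 0.001, 1.57]
contact_force: [3.0, -1.9, 5.6]
opening: 0.127
gripper_force: 20.0
```

carry_out(
  steps="0 -0.2 0 0 0 0; 0 -0.4 0 0 0 0; 0 -0.6 0 0 0 0; 0 -0.8 0 0 0 0; 0 -1 0 0 0 0",
)

```text
time_s: 10.3
eef_pos: [0.4451, -0.0325, 0.1099]
ee_rot: [3.141, 0.001, 1.57]
contact_force: [2.3, -2.0, 5.8]
opening: 0.128
gripper_force: 20.0
```

Out by 120 mm; I'll go slowly to the stop.

carry_out(
  steps="0 -0.2 0 0 0 0; 0 -0.4 0 0 0 0; 0 -0.6 0 0 0 0; 0 -0.8 0 0 0 0; 0 -0.9 0 0 0 0",
)

```text
time_s: 10.92
eef_pos: [0.4361, -0.0325, 0.1099]
ee_rot: [3.141, 0.001, 1.57]
contact_force: [1.4, -2.4, 5.4]
opening: 0.132
gripper_force: 20.0
```

carry_out(
  steps="0 -0.1 0 0 0 0; 0 -0.2 0 0 0 0; 0 -0.3 0 0 0 0; 0 -0.3 0 0 0 0; 0 -0.3 0 0 0 0",
)

```text
time_s: 11.55
eef_pos: [0.4354, -0.0325, 0.11]
ee_rot: [3.136, 0.001, 1.57]
contact_force: [14.9, -3.2, -5.9]
opening: 0.131
gripper_force: 20.0
```

The force has risen to 15 N at 130 mm, so the drawer is at its stop. I'll relax the pull, release and lift.

carry_out(
  steps="0 0.1 0 0 0 0; 0 0.2 0 0 0 0; 0 0.2 0 0 0 0; 0 0.2 0 0 0 0; 0 0.2 0 0 0 0",
)

```text
time_s: 12.18
eef_pos: [0.4354, -0.0325, 0.1099]
ee_rot: [3.14, 0.001, 1.57]
contact_force: [3.6, -3.3, 5.3]
opening: 0.131
gripper_force: 20.0
```

carry_out(
  steps="0 0 0 0 0 0; 0 0 0 0 0 0; 0 0 0 0 0 0; 0 0 0 0 0 0; 0 0 0 0 0 0",
  grip=0.59,
)

```text
time_s: 12.8
eef_pos: [0.4349, -0.0319, 0.1095]
ee_rot: [-3.141, -0.0, 1.571]
contact_force: [0.7, -0.2, 0.5]
opening: 0.406
gripper_force: 0.0
```

carry_out(
  steps="0 0 -1 0 0 0; 0 0 -3 0 0 0; 0 0 -6 0 0 0; 0 0 -10 0 0 0; 0 0 -12 0 0 0",
)

```text
time_s: 13.42
eef_pos: [0.4357, -0.032, 0.2324]
ee_rot: [3.138, -0.0, 1.571]
contact_force: [0.5, 0.0, -1.2]
opening: 0.409
gripper_force: 0.0
```

Run:
```python
from h import *
c=snap('wrist','w4');d=snap('side','s4');o=r.observe();print(o['eef_pos'],o['contact_force'],o['time_s'])
```

```text
[ 0.43624607 -0.03195278  0.23236315] [ 0.62530525 -0.32790711  0.05947327] 13.525
```

View pics/w4.png

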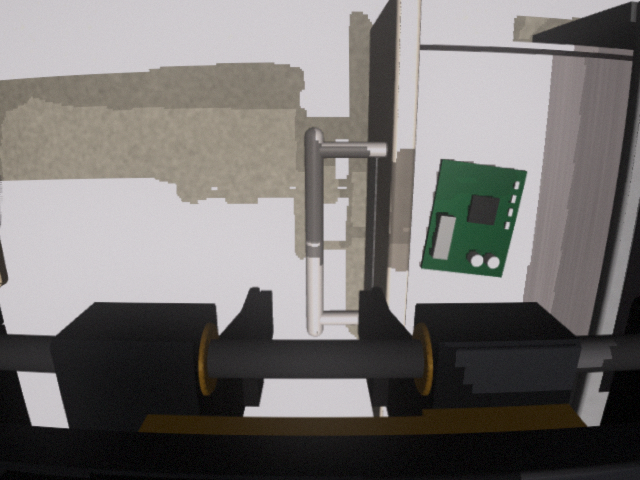

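View pics/s4.png

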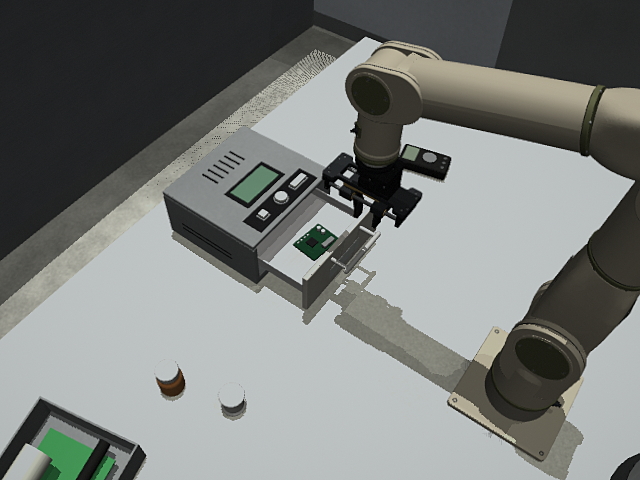

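The drawer is fully out and the board lies on the tray, centred at about (474,219) in the wrist view. The handle is free, and the spool, jar and multimeter are undisturbed.

Run:
```python
from h import *
b=np.mean([onz('w4',p,.064) for p in((442,160),(526,170),(501,276),(422,268))],0);print('board',b,'spot ~ .560,-.030')
h=[onz('w4',p,.125) for p in((314,129),(315,335))];print(h)
if np.hypot(b[0]-.560,b[1]+.030)<.02: print(r.sign_off())
```

```text
board [ 0.56423031 -0.03274789  0.064     ] spot ~ .560,-.030
[array([0.43528011, 0.03908066, 0.125     ]), array([ 0.43605246, -0.10194205,  0.125     ])]
the job is handed in; nothing more can be done
None
```

I pressed the round key, then the bar key, leaving the square key alone, and pulled the drawer to its 130 mm stop and let go; the board measures about 5 mm from its spot, the spool, jar and multimeter look undisturbed, and the job is handed in (no verdict shown).

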